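Fetch the vial carton from between the ice packs

TASK

Bring the small vial carton from the foam cool tray to the steel injection tray and stand it upright on the tray's floor. The ice packs on either side of it are in the way: first stand those two upright in the cream plastic drip tray, and once the carton stands in its new place put them back upright, fully down in the two empty slots, so that the tray stays cold. Leave the third ice pack and the single glass vial in the cool tray alone.

Things in the scene. Friction and masses are not known exactly. Their poses are not given: they have to be found in the camera images.
- cool_tray: Open white foam cool tray, fixed, 248 (x) x 203 (y) x 58 mm high, floor 10 mm thick. Origin: centre of underside, z up. Three ice-pack slots, 40 mm wide (x), 167 long (y), 48 deep, at x = -86, 0, +86 mm. Between them at x = -43 and +43 are two pockets, 46 (x) x 64 mm (y), with 58 mm high blocks at the y ends, open to the slots on both x sides. One holds the carton, the other the vial.
- drip_tray: Empty shallow cream plastic drip tray, fixed, 200 (x) x 190 (y) mm, rim 22 mm high with a 7 mm thick rolled edge, walls and floor 4 mm thick. Origin: centre of its underside, z up. It has room for two ice packs standing side by side along its y, about 90 mm apart (x = -45 and +45 mm).
- steel_tray: Shallow stainless steel injection tray, fixed, 220 (x) x 160 (y) mm, rim 18 mm high with a 6 mm thick rolled edge, floor and walls 3 mm thick. Origin: centre of its underside, z up. A capped syringe and forceps (up to 22 mm high) lie along its x in the half with y below -15 mm; the half with y > 0 is free.
- pack_near: Blue hard ice pack, at the start standing on its long edge in the first (-x) slot of the cool tray (at the tray's x = -86 mm); all three are alike. 26 mm thick (x), 151 long (y), 93 high (z), 0.35 kg. Origin: centre of its lower edge face, z up. It stands 45 mm above the tray's rim and is gripped there across its thickness from above.
- pack_middle: Blue hard ice pack, at the start standing on its long edge in the middle slot of the cool tray (at the tray's x = 0 mm); all three are alike. 26 mm thick (x), 151 long (y), 93 high (z), 0.35 kg. Origin: centre of its lower edge face, z up. It stands 45 mm above the tray's rim and is gripped there across its thickness from above.
- pack_far: Blue hard ice pack, at the start standing on its long edge in the third (+x) slot of the cool tray (at the tray's x = 86 mm); all three are alike. 26 mm thick (x), 151 long (y), 93 high (z), 0.35 kg. Origin: centre of its lower edge face, z up. It stands 45 mm above the tray's rim and is gripped there across its thickness from above.
- vial_box: Small white printed carton with a blue end, 40 (x) x 60 (y) x 52 mm high, about 60 g. Origin: centre of its underside, z up. Stands in one of the cool tray's two pockets, its x along the tray's x, its top 4 mm above the rim. It is gripped across its 40 mm (x), with the fingers in the two emptied slots beside it.
- vial: Single glass injection vial with a flat cap, 22 mm in diameter, 47 mm high. Origin: centre of its underside. Stands in the other pocket of the cool tray and stays there.

How it is judged (in metres and radians):
On the way, in this order (a step that is already met when the one before it is completed fails the run):
1. the two ice packs beside the vial carton stand upright in the drip tray, the carton still in the cool tray (x of vial_box in the frame of cool_tray between -0.08 and 0.08 m and y of vial_box in the frame of cool_tray between -0.04 and 0.04 m and ((x of vial in the frame of cool_tray above 0 m and (x of pack_near in the frame of drip_tray between -0.1 and 0.1 m and y of pack_near in the frame of drip_tray between -0.095 and 0.095 m and z of pack_near in the frame of drip_tray between -0.003 and 0.012 m and angle between pack_near's own z axis and vertical below 0.15 rad) and (x of pack_middle in the frame of drip_tray between -0.1 and 0.1 m and y of pack_middle in the frame of drip_tray between -0.095 and 0.095 m and z of pack_middle in the frame of drip_tray between -0.003 and 0.012 m and angle between pack_middle's own z axis and vertical below 0.15 rad)) or (x of vial in the frame of cool_tray below 0 m and (x of pack_far in the frame of drip_tray between -0.1 and 0.1 m and y of pack_far in the frame of drip_tray between -0.095 and 0.095 m and z of pack_far in the frame of drip_tray between -0.003 and 0.012 m and angle between pack_far's own z axis and vertical below 0.15 rad) and (x of pack_middle in the frame of drip_tray between -0.1 and 0.1 m and y of pack_middle in the frame of drip_tray between -0.095 and 0.095 m and z of pack_middle in the frame of drip_tray between -0.003 and 0.012 m and angle between pack_middle's own z axis and vertical below 0.15 rad)))), for 0.2 s.
2. the vial carton stands upright on the floor of the steel tray while the two ice packs wait in the drip tray (x of vial_box in the frame of steel_tray between -0.11 and 0.11 m and y of vial_box in the frame of steel_tray between -0.08 and 0.08 m and z of vial_box in the frame of steel_tray between -0.003 and 0.009 m and angle between vial_box's own z axis and vertical below 0.12 rad and (((x of pack_near in the frame of drip_tray between -0.1 and 0.1 m and y of pack_near in the frame of drip_tray between -0.095 and 0.095 m and z of pack_near in the frame of drip_tray between -0.003 and 0.012 m and angle between pack_near's own z axis and vertical below 0.15 rad) and (x of pack_middle in the frame of drip_tray between -0.1 and 0.1 m and y of pack_middle in the frame of drip_tray between -0.095 and 0.095 m and z of pack_middle in the frame of drip_tray between -0.003 and 0.012 m and angle between pack_middle's own z axis and vertical below 0.15 rad)) or ((x of pack_far in the frame of drip_tray between -0.1 and 0.1 m and y of pack_far in the frame of drip_tray between -0.095 and 0.095 m and z of pack_far in the frame of drip_tray between -0.003 and 0.012 m and angle between pack_far's own z axis and vertical below 0.15 rad) and (x of pack_middle in the frame of drip_tray between -0.1 and 0.1 m and y of pack_middle in the frame of drip_tray between -0.095 and 0.095 m and z of pack_middle in the frame of drip_tray between -0.003 and 0.012 m and angle between pack_middle's own z axis and vertical below 0.15 rad)))), for 0.2 s.
At the end, for the whole second after the job is handed in: The carton stands upright (within 7 degrees) on the steel tray's floor; all three ice packs stand upright (8 degrees) at the bottom of the cool tray's slots, within 10 mm across and 12 mm along of the slot's middle; the vial stands in its pocket; all is released and at rest (x of vial_box in the frame of steel_tray between -0.11 and 0.11 m and y of vial_box in the frame of steel_tray between -0.08 and 0.08 m and z of vial_box in the frame of steel_tray between -0.003 and 0.009 m and angle between vial_box's own z axis and vertical below 0.12 rad and y of pack_near in the frame of cool_tray between -0.012 and 0.012 m and z of pack_near in the frame of cool_tray between 0 and 0.016 m and angle between each of pack_near, pack_middle, pack_far's own z axis and vertical below 0.15 rad and angle between the y axis of each of pack_near, pack_middle, pack_far and the y axis of cool_tray, either way round below 0.15 rad and (x of pack_near in the frame of cool_tray between -0.096 and -0.076 m or x of pack_near in the frame of cool_tray between -0.01 and 0.01 m or x of pack_near in the frame of cool_tray between 0.076 and 0.096 m) and y of pack_middle in the frame of cool_tray between -0.012 and 0.012 m and z of pack_middle in the frame of cool_tray between 0 and 0.016 m and (x of pack_middle in the frame of cool_tray between -0.096 and -0.076 m or x of pack_middle in the frame of cool_tray between -0.01 and 0.01 m or x of pack_middle in the frame of cool_tray between 0.076 and 0.096 m) and y of pack_far in the frame of cool_tray between -0.012 and 0.012 m and z of pack_far in the frame of cool_tray between 0 and 0.016 m and (x of pack_far in the frame of cool_tray between -0.096 and -0.076 m or x of pack_far in the frame of cool_tray between -0.01 and 0.01 m or x of pack_far in the frame of cool_tray between 0.076 and 0.096 m) and y of vial in the frame of cool_tray between -0.035 and 0.035 m and angle between vial's own z axis and vertical below 0.2 rad and distance of vial from where it was at the start of the episode below 0.025 m and linear speed of each of pack_near, pack_middle, pack_far, vial_box, vial below 0.02 m/s); the robot touches nothing.
It fails at once if the ice pack that is not beside the carton was moved by more than 25 mm ((x of vial in the frame of cool_tray above 0 m and distance of pack_far from where it was at the start of the episode above 0.025 m) or (x of vial in the frame of cool_tray below 0 m and distance of pack_near from where it was at the start of the episode above 0.025 m)).
It fails at once if the glass vial was knocked over or moved by more than 25 mm (distance of vial from where it was at the start of the episode above 0.025 m or angle between vial's own z axis and vertical above 0.5 rad).
It also fails if it takes over 136 s, if anything falls off the work surface, if the arm or the gripper's body presses on something with over 40 N, if the wrist force passes 120 N, or if a joint passes its speed limit or range.

ROBOT

A 7-joint arm with a two-finger parallel gripper is mounted at the origin on a cart in front of the work surface, level with it; the furniture and walls round the work are solid. World frame = base frame: x ahead of the robot, y to its left, z up, the work surface at z = 0. Lengths are in mm, angles in rad, forces in N, time in s.
With the tool pointing down it reaches from about 400 to 850 mm from the base axis. Payload 4.4 kg.
Tool frame: the origin (TCP) lies midway between the tips of the shut fingers; the grasp point (between the pads) lies 19 mm behind it (tcp_to_grasp is the distance from the TCP to the grasp point, in mm); z points along the fingers, y is the line along which they close (so a half turn about z gives the same grasp; the last joint's range is limited). The gripper opens to 94 mm and grips with 3 to 60 N. Pads are 16 mm wide; open, the fingers measure 119 mm over their backs; the gripper's body (75 mm by 177 mm) begins 78 mm behind the grasp point.
Start: joints at [1.139, 0.628, 0.038, 1.517, -0.027, 0.996, -0.02], TCP at [232.532, -606.998, 205.478] pointing down, gripper open.
Joint ranges: [-3.06, 3.06], [-0.37, 2.12], [-1.25, 1.32], [0.18, 2.47], [-1.1, 4.24], [0.23, 1.98], [-2.94, 2.94]. Speed limits (rad/s): [2.57, 2.57, 3.14, 3.14, 3.14, 3.14, 3.14].

INTERFACE

Orientations are given as a rotation vector (axis times angle).
In Python, from station import * gives the robot as it stands.
- The arm moves only by the shell command python3 -m inch 'ROWS' [FORCE]. ROWS is text: rows parted by semicolons, each of 5 numbers parted by spaces: the shift along the tool's x, y, z scaled (see below), then the turn about the tool's z scaled (see below), then the opening, from -1 (shut) to 1 (fully open). A call has 1 to 10 rows; each row shifts and turns the commanded pose from where the row before left it, along the tool's axes as they then stand; what a row does not reach is not made up. The controller multiplies each number of a shift by 100 cm and each number of a turn by 180 degrees. A row lasts 1/10 s, in which the tool goes at most 50 mm and 8.59 degrees, less where a joint would pass 70% of its speed; a pose out of reach is approached as far as the arm can. A call with a number of a shift or a turn outside -1 to 1 is refused whole. A call with a gripper value outside its range is refused whole. The fingers move at their own pace and stop on an object; FORCE is the grip in N (left out, the last holds). Time passes only in rows, so rows that do not move let the fingers close. It gives the time, the measured TCP pose, the force, the opening and the grip force at its end, in the units of the state.
- state(): the state, without advancing time (a new reading comes with each control period).
- read_camera(name): name is "scene" or "side" or "wrist"; returns a dict with "img" (480x640x3 uint8, red, green, blue), "vertical_fov" (degrees; the focal length in pixels is half the picture's height over the tangent of half this angle, whatever the lens; pixels are square), "cx", "cy" (the principal point, pixels), "k1" (the pictures are not rectified: a ray, as slopes to the right and down, at radius r is drawn at 1 + k1 r^2 times it, then the intrinsics apply), "world_from_camera" (4x4, takes a point from camera to world coordinates). Camera axes: x right, y up, looking along -z (the intrinsics and any distortion apply to the point x, -y, -z); pixel columns grow to the right and rows downward; lengths in mm; the calibration is good to about 2 mm. A picture is of the moment at which its call begins. There is no depth.
- close_job(): hands the job in; it is judged then, once.
The state is a dict: "clock": time; "joint_pos": joint angles; "dq": joint speeds; "tau": joint torques, N m; "ee_pos": TCP position; "tool_rot": TCP orientation; "ft_force": force on the tool from outside, world axes, zero at the start; "moment": the same for the moment, N m; "gripper_width": opening from 0.0 (shut) to 1.0 (fully open); "grip_force": force on a finger pad.
Only numpy, scipy, OpenCV 4.12 (cv2) and the standard library are available. Lean on these libraries where they do the work, as an engineer would, in place of code of your own. Each camera call takes 0.05 s, during which the arm holds its last target. There are 200 camera calls.

## Working session

There is one attempt and no reset: what is moved stays moved. The work goes in short steps, Python scripts to look and compute and a shell command to move; the robot and the scene stay as the last step left them, time stands still between calls to the robot, and variables do not carry over. Pictures are saved under pics/ and viewed, at most 14 in all, crops included, and the job is handed in when it is done.

```bash
mkdir -p pics; ls; cat > h.py <<'E'
from station import *
import numpy as np, cv2
from scipy.spatial.transform import Rotation as R
def cam(n,f=None):
    c=read_camera(n)
    if f: cv2.imwrite('pics/'+f,c['img'][:,:,::-1])
    return c
def K(c):
    f=240/np.tan(np.radians(c['vertical_fov']/2)); return f
def proj(c,P):
    T=np.linalg.inv(c['world_from_camera']); p=np.atleast_2d(P)@T[:3,:3].T+T[:3,3]
    s=np.c_[p[:,0],-p[:,1]]/-p[:,2:3]; r2=(s**2).sum(1,keepdims=True)
    return s*(1+c['k1']*r2)*K(c)+[c['cx'],c['cy']]
def unproj(c,px,z):
    d=(np.atleast_2d(px)-[c['cx'],c['cy']])/K(c); s=d.copy()
    for _ in range(30): s=d/(1+c['k1']*(s**2).sum(1,keepdims=True))
    M=np.array(c['world_from_camera']); v=np.c_[s[:,0],-s[:,1],-np.ones(len(s))]@M[:3,:3].T
    return M[:3,3]+v*((z-M[2,3])/v[:,2:3])
E
python3 - <<'E'
from h import *
for n in ['scene','side','wrist']:
    c=cam(n,n+'0.png'); print(n,c['vertical_fov'],c['cx'],c['cy'],c['k1'],np.round(c['world_from_camera'],3).tolist())
s=state();print(s)
E
```

```text
pics
scene 50.23995044239061 323.9859638591043 238.03610271683445 0.045690590941742285 [[-0.693, 0.469, -0.548, -13.686], [-0.721, -0.446, 0.53, 570.483], [0.004, 0.763, 0.647, 672.716], [0.0, 0.0, 0.0, 1.0]]
side 48.95990043778059 326.746755733301 245.0627904926096 -0.015634036327622065 [[0.983, 0.098, -0.153, 379.958], [-0.18, 0.414, -0.892, -809.194], [-0.024, 0.905, 0.425, 489.236], [0.0, 0.0, 0.0, 1.0]]
wrist 66.89011057332368 311.9309677128861 239.04390034573532 -0.07646612039333732 [[0.359, 0.909, 0.213, 293.613], [-0.933, 0.35, 0.08, -583.082], [-0.002, -0.228, 0.974, 384.678], [0.0, 0.0, 0.0, 1.0]]
{'clock': 0.15, 'joint_pos': array([ 1.139218  ,  0.62910475,  0.0384355 ,  1.51810775, -0.02701618,
        0.99631123, -0.01997363]), 'dq': array([ 1.15362993e-04, -1.91347707e-03,  3.58536822e-04, -1.81146584e-03,
        4.47992349e-05,  3.54486070e-04, -6.53975357e-05]), 'tau': array([ 2.02395851e-03, -5.50090671e+01,  1.14503715e+00, -1.86815840e+01,
       -5.21708443e-02,  2.08892219e-02,  1.21264829e-04]), 'ee_pos': array([ 232.3554489 , -606.51982597,  204.7936401 ]), 'tool_rot': array([-3.08781962e+00, -5.71156397e-01,  3.77785522e-04]), 'ft_force': array([ 0.23334051,  0.42037946, -0.58454921]), 'moment': array([-0.05532289, -0.0140128 , -0.02759959]), 'grip_force': 0.0, 'gripper_width': 0.9971197234588561}
```

View pics/scene0.png

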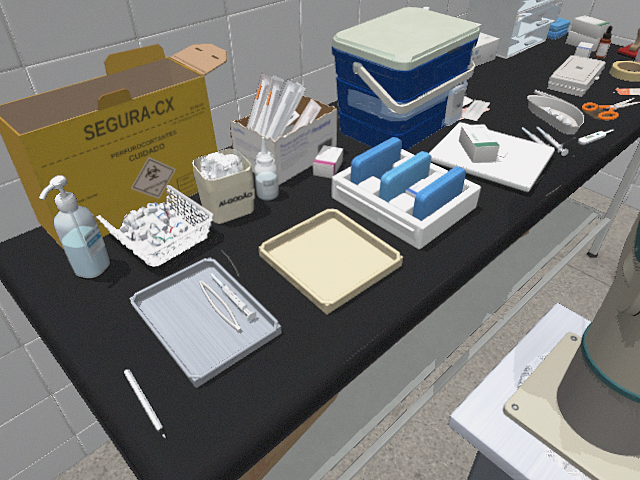

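View pics/side0.png

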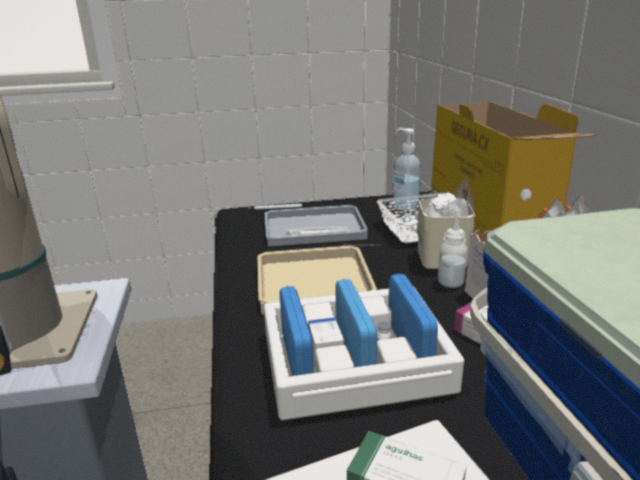

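The scene view shows the three trays: steel at about (205,320), drip at (330,258) and cool at (405,195). The side view shows something with a blue line, probably the carton, between the near and middle packs at about (322,325). I'll enlarge both views.

```bash
python3 - <<'E'
import cv2
a=cv2.imread('pics/scene0.png');b=cv2.imread('pics/side0.png')
cv2.imwrite('pics/c1.png',cv2.resize(a[130:390,120:490],(800,562),interpolation=cv2.INTER_CUBIC))
cv2.imwrite('pics/c2.png',cv2.resize(b[195:420,205:475],(720,600),interpolation=cv2.INTER_CUBIC))
E
```

```text
(no output)
```

View pics/c1.png

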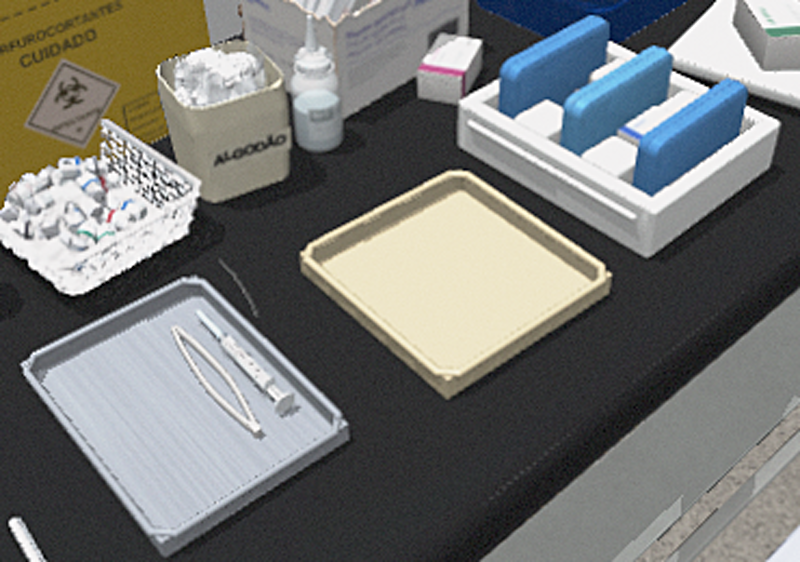

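View pics/c2.png

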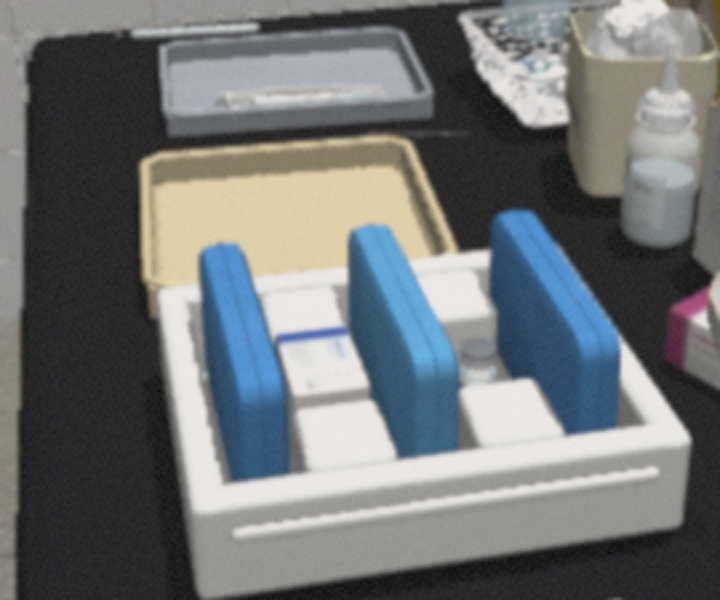

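The carton is in the pocket at x = -43 with its blue end towards +y, and the vial is at +43, so the near and middle packs have to move. I'll fit the tray poses from the rim corners.

```bash
cat > fit.py <<'E'
from h import *
from scipy.optimize import least_squares
A=cam('scene');B=cam('side')
s=lambda x,y:(120+(x+.5)/2.162-.5,130+(y+.5)/2.162-.5); d=lambda x,y:(205+(x+.5)/2.667-.5,195+(y+.5)/2.667-.5)
def fit(obs,x0):
    def W(p,l): c,n=np.cos(p[2]),np.sin(p[2]); return np.array([p[0]+c*l[0]-n*l[1],p[1]+n*l[0]+c*l[1],l[2]])
    f=lambda p:np.concatenate([proj(c,W(p,l))[0]-px for c,l,px in obs])
    r=least_squares(f,x0,x_scale=[1,1,.01],loss='soft_l1'); print(np.round(r.x,3),np.round(r.fun,1)); return r.x
def corners(hx,hy,z,sc,sd):
    sg=[(1,1),(-1,1),(-1,-1),(1,-1)]
    return [(c,(hx*a,hy*b,z),m(*q)) for c,m,L in((A,s,sc),(B,d,sd)) for (a,b),q in zip(sg,L) if q]
cool=corners(124,101.5,58,[(460,100),(650,213),(779,125),None],[None,(160,290),(193,515),(690,440)])
# pack tops z=103: centres of top faces ends
fit(cool,[500,-250,0])
drip=corners(100,95,22,[(300,250),(449,383),(613,272),(453,168)],[(410,135),(140,157),None,None])
fit(drip,[480,0,0])
steel=corners(110,80,18,[(19,365),(163,545),(351,432),(195,275)],[(410,27),(158,38),(164,115),(436,100)])
fit(steel,[480,200,0])
for px in [(460,100),(650,213),(779,125)]: print(unproj(A,s(*px),58))
E
python3 fit.py
```

```text
[ 5.25352e+02 -1.89832e+02 -1.00000e-03] [-2.3 -0.5  1.1 -0.4  1.6 -1.8 -0.6 -1.5 -0.8 -1.7  2.6 -0. ]
[ 5.0239e+02  5.7128e+01 -3.8000e-02] [-0.7  1.9 -0.  -1.4 -1.   0.2  1.7  0.5 -2.3  1.8  1.6  1.7]
[ 5.42245e+02  3.14418e+02 -5.10000e-02] [ 0.6  0.2 -0.7  0.  -1.  -3.1  0.3  0.7 -4.8  1.4  0.9  3.5  0.4  1.4
 -1.9 -0.5]
[[644.52305438 -90.49795919  58.        ]]
[[401.98505684 -85.73718532  58.        ]]
[[ 400.0039204  -283.26076322   58.        ]]
```

View pics/wrist0.png

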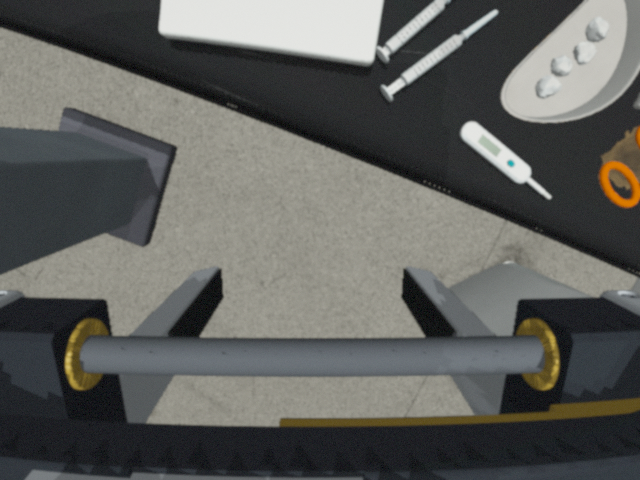

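The wrist view shows the gripper over the floor beside the bench at the start pose, with nothing close to it. Next I raise the tool and turn it so that its y lies along world x.

```bash
python3 -m inch '0 0 -0.045 0 1;0 0 -0.045 -0.047 1;0 0 0 -0.047 1;0 0 0 -0.047 1;0 0 0 -0.047 1;0 0 0 -0.047 1;0 0 0 -0.047 1;0 0 0 -0.047 1;0 0 0 -0.047 1;0 0 0 -0.008 1' 40
cat > where.py <<'E'
from h import *
import sys
s=state();Rm=R.from_rotvec(s['tool_rot']).as_matrix()
print('t',s['clock'],'tcp',np.round(s['ee_pos'],1),'yaw',np.round(np.degrees(np.arctan2(Rm[1,0],Rm[0,0])),2),'tilt',np.round(np.degrees(np.arccos(-Rm[2,2])),2),'w',round(94*s['gripper_width'],1),'grip',s['grip_force'],'F',np.round(s['ft_force'],1),'q',np.round(s['joint_pos'],2))
if len(sys.argv)>3: print('shift/1000',np.round(Rm.T@(np.array([float(a) for a in sys.argv[1:4]])-s['ee_pos'])/1000,4))
E
python3 where.py 439 -190 250
```

```text
clock: 1.25
ee_pos: [232.3, -606.9, 295.3]
tool_rot: [-2.218, -2.224, -0.001]
ft_force: [-0.0, -0.8, 0.1]
gripper_width: 0.998
grip_force: 0.0
t 1.25 tcp [ 232.3 -606.9  295.3] yaw 90.16 tilt 0.03 w 93.8 grip 0.0 F [-0.  -0.8  0.1] q [ 1.31  0.56 -0.26  1.39  0.15  1.21  1.04]
shift/1000 [0.4164 0.2079 0.0455]
```

```bash
python3 -m inch '0.034 0.024 0 0 1;0.034 0.024 0 0 1;0.034 0.024 0 0 1;0.034 0.024 0 0 1;0.034 0.024 0 0 1;0.034 0.024 0 0 1;0.034 0.024 0 0 1;0.034 0.024 0 0 1;0.034 0.024 0 0 1;0.034 0.024 0 0 1'; python3 -m inch '0 0 0 0 1;0 0 0 0 1;0 0 0 0 1'
python3 - <<'E'
from h import *
c=cam('wrist','w1.png'); np.save('w1.npy',c,allow_pickle=True)
cv2.imwrite('pics/w1b.png',cv2.resize(c['img'][:,:,::-1],(800,600),interpolation=cv2.INTER_CUBIC))
E
python3 where.py
```

```text
clock: 2.25
ee_pos: [472.8, -265.3, 295.6]
tool_rot: [2.223, 2.219, 0.0]
ft_force: [0.9, 0.4, 0.2]
gripper_width: 0.999
grip_force: 0.0
clock: 2.55
ee_pos: [471.2, -268.0, 295.4]
tool_rot: [-2.223, -2.219, 0.002]
ft_force: [-0.7, 0.2, -0.3]
gripper_width: 0.998
grip_force: 0.0
t 2.6 tcp [ 471.1 -268.3  295.4] yaw 89.87 tilt 0.06 w 93.8 grip 0.0 F [ 0.   0.5 -0. ] q [ 0.71  0.4  -0.35  1.69  0.15  1.08  0.31]
```

View pics/w1b.png

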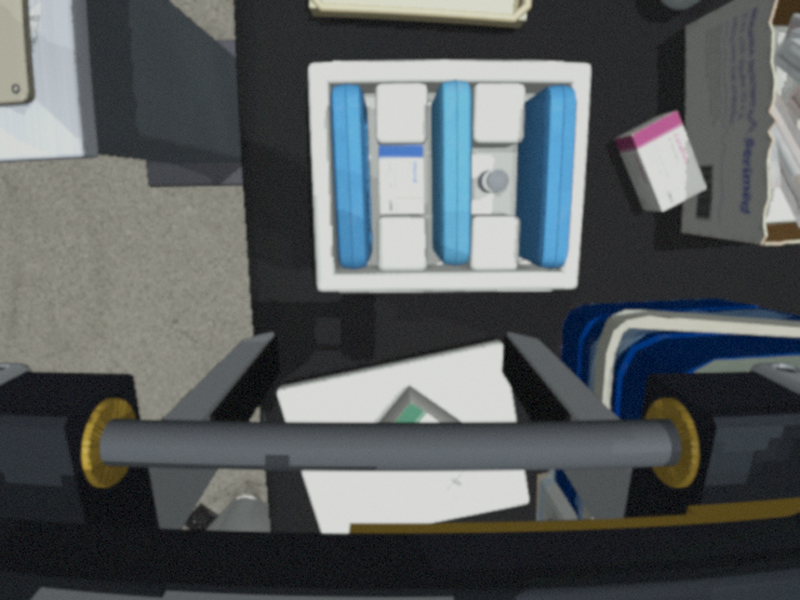

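The wrist view (enlarged 1.25 times) shows the cool tray rim corners at (309,64), (591,64), (578,288) and (318,291). The near pack's top runs from (348,87) to (355,266) and the middle pack's from (453,82) to (456,264). The carton top is bounded by (379,145) and (424,215).

```bash
python3 - <<'E'
from h import *
c=np.load('w1.npy',allow_pickle=True).item()
q=lambda L,z:print(z,np.round(unproj(c,(np.array(L)+.5)/1.25-.5,z)[:,:2],1).tolist())
q([(309,64),(591,64),(578,288),(318,291)],58)
q([(348,87),(355,266),(453,82),(456,264)],103)
q([(379,145),(424,145),(424,215),(379,215)],62)
E
```

```text
58 [[401.3, -92.2], [646.1, -89.7], [649.6, -289.2], [403.1, -292.2]]
103 [[438.7, -121.4], [442.0, -261.3], [519.6, -117.6], [525.7, -259.6]]
62 [[461.4, -160.9], [500.7, -160.8], [501.5, -221.5], [461.1, -221.5]]
```

```bash
python3 -m inch '0.04 -0.016 0 0 0.28;0.037 -0.016 0 0 0.28;0 0 0.04 0 0.28;0 0 0.04 0 0.28;0 0 0.04 0 0.28;0 0 0 0 0.28;0 0 0 0 0.28'; python3 where.py 440 -191 70
```

```text
clock: 3.3
ee_pos: [439.7, -190.6, 175.9]
tool_rot: [-2.222, -2.22, 0.001]
ft_force: [-0.7, 0.5, -0.1]
gripper_width: 0.644
grip_force: 0.0
t 3.3 tcp [ 439.7 -190.6  175.9] yaw 89.96 tilt 0.04 w 60.5 grip 0.0 F [-0.7  0.5 -0.1] q [ 0.6   0.45 -0.34  2.01  0.22  0.72  0.12]
shift/1000 [-0.0004  0.0003  0.1059]
```

```bash
python3 -m inch '0 0 0.035 0 0.28;0 0 0.035 0 0.28;0 0 0.02 0 0.28;0 0 0.016 0 0.28;0 0 0 0 0.28' 45; python3 -m inch '0 0 0 0 -1;0 0 0 0 -1;0 0 0 0 -1;0 0 0 0 -1;0 0 0 0 -1;0 0 0 0 -1;0 0 0 0 -1'; python3 where.py
```

```text
clock: 3.8
ee_pos: [440.6, -190.6, 69.8]
tool_rot: [2.221, 2.221, -0.0]
ft_force: [-0.0, 0.2, -0.2]
gripper_width: 0.64
grip_force: 0.0
clock: 4.5
ee_pos: [439.9, -189.9, 70.0]
tool_rot: [2.219, 2.223, -0.001]
ft_force: [-1.8, 0.6, 6.1]
gripper_width: 0.273
grip_force: 44.9
t 4.5 tcp [ 439.9 -189.9   70. ] yaw 90.09 tilt 0.03 w 25.7 grip 44.89731252193451 F [-1.8  0.6  6.1] q [ 0.52  0.62 -0.25  2.1   0.33  0.46  0.02]
```

```bash
python3 -m inch '0 0 -0.01 0 -1;0 0 -0.02 0 -1;0 0 -0.03 0 -1;0 0 -0.03 0 -1;0 0 -0.03 0 -1;0 0 0 0 -1'; python3 -m inch '0.02 0.002 0 0 -1;0.035 0.003 0 0 -1;0.035 0.003 0 0 -1;0.035 0.003 0 0 -1;0.035 0.003 0 0 -1;0.035 0.003 0 0 -1;0.03 0 0 0 -1;0.02 0 0 0 -1;0.004 0 0 0 -1;0 0 0 0 -1'; python3 where.py 457 59 70
python3 - <<'E'
from h import *
a=cam('scene');b=cam('side');w=cam('wrist')
cv2.imwrite('pics/d1.png',np.vstack([np.hstack([cv2.resize(a['img'][130:390,120:490],(400,300)),cv2.resize(b['img'][195:420,205:475],(400,300))]),np.hstack([cv2.resize(w['img'],(400,300)),np.zeros((300,400,3),np.uint8)])])[:,:,::-1])
E
```

```text
clock: 5.1
ee_pos: [442.3, -190.3, 192.9]
tool_rot: [2.216, 2.218, 0.005]
ft_force: [0.9, -0.9, -3.7]
gripper_width: 0.277
grip_force: 44.9
clock: 6.1
ee_pos: [455.9, 59.3, 188.7]
tool_rot: [-2.218, -2.224, 0.002]
ft_force: [0.2, -0.4, -2.9]
gripper_width: 0.275
grip_force: 44.9
t 6.1 tcp [455.9  59.3 188.7] yaw 90.16 tilt 0.1 w 25.9 grip 44.87819194793701 F [ 0.2 -0.4 -2.9] q [ 0.09  0.41 -0.39  2.04  0.22  0.74 -0.43]
shift/1000 [-0.0002  0.0014  0.1187]
```

View pics/d1.png

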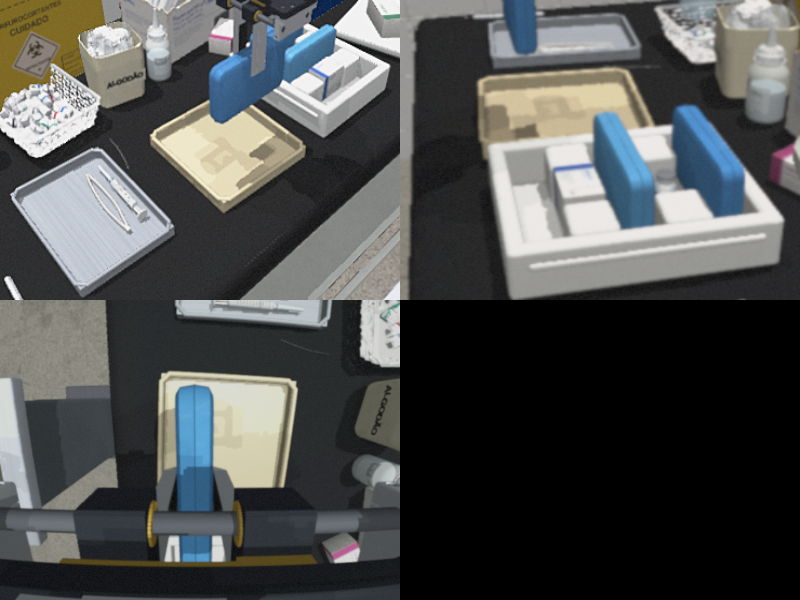

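The pack is held upright over the drip tray, and the carton and the other packs are undisturbed. Lowering it now.

```bash
python3 -m inch '0 0 0.03 0 -1;0 0 0.03 0 -1;0 0 0.03 0 -1;0 0 0.02 0 -1;0 0 0.008 0 -1;0 0 0 0 -1;0 0 0.003 0 -1;0 0 0.003 0 -1;0 0 0 0 -1'; python3 where.py
```

```text
clock: 7.15
ee_pos: [457.0, 59.2, 65.9]
tool_rot: [2.22, 2.222, 0.001]
ft_force: [-0.7, 0.5, -3.2]
gripper_width: 0.275
grip_force: 44.9
t 7.15 tcp [457.   59.2  65.9] yaw 90.06 tilt 0.06 w 25.8 grip 44.878220558166504 F [-0.7  0.5 -3.2] q [-0.01  0.61 -0.26  2.15  0.37  0.42 -0.56]
```

```bash
python3 -m inch '0 0 0.001 0 -1;0 0 0.001 0 -1;0 0 0 0 -1'; python3 -m inch '0 0 0.001 0 -1;0 0 0 0 -1'; python3 where.py
```

```text
clock: 7.45
ee_pos: [457.0, 59.4, 64.0]
tool_rot: [2.219, 2.223, 0.001]
ft_force: [-1.2, -0.7, 2.2]
gripper_width: 0.278
grip_force: 44.9
clock: 7.65
ee_pos: [456.9, 59.4, 63.9]
tool_rot: [2.219, 2.222, 0.001]
ft_force: [-3.6, -1.1, 15.5]
gripper_width: 0.27
grip_force: 44.9
t 7.65 tcp [456.9  59.4  63.9] yaw 90.1 tilt 0.08 w 25.3 grip 44.9407821893692 F [-3.6 -1.1 15.5] q [-0.02  0.62 -0.25  2.15  0.37  0.41 -0.57]
```

The pack touched down at TCP z 64, as expected. I release it, rise and go to the middle pack.

```bash
python3 -m inch '0 0 0 0 0.28;0 0 0 0 0.28;0 0 0 0 0.28;0 0 0 0 0.28;0 0 -0.03 0 0.28;0 0 -0.045 0 0.28;0 0 -0.045 0 0.28;0 0 -0.01 0 0.28'; python3 -m inch '-0.031 0.008 0 0 0.28;-0.031 0.008 0 0 0.28;-0.031 0.008 0 0 0.28;-0.031 0.009 0 0 0.28;-0.031 0.009 0 0 0.28;-0.031 0.009 0 0 0.28;-0.031 0.008 0 0 0.28;-0.032 0.008 0 0 0.28;0 0 0 0 0.28;0 0 0 0 0.28'; python3 where.py 524 -190.5 70
python3 - <<'E'
from h import *
a=cam('scene');b=cam('side');w=cam('wrist')
cv2.imwrite('pics/d2.png',np.vstack([np.hstack([cv2.resize(a['img'][130:390,120:490],(400,300)),cv2.resize(b['img'][195:420,205:475],(400,300))]),np.hstack([cv2.resize(w['img'],(400,300)),np.zeros((300,400,3),np.uint8)])])[:,:,::-1])
E
```

```text
clock: 8.45
ee_pos: [459.3, 60.1, 196.4]
tool_rot: [2.217, 2.22, 0.01]
ft_force: [0.3, 0.1, 0.0]
gripper_width: 0.635
grip_force: 0.0
clock: 9.45
ee_pos: [523.3, -189.9, 191.4]
tool_rot: [-2.221, -2.22, 0.001]
ft_force: [0.7, 0.7, 0.3]
gripper_width: 0.641
grip_force: 0.0
t 9.45 tcp [ 523.3 -189.9  191.4] yaw 89.98 tilt 0.11 w 60.3 grip 0.0 F [0.7 0.7 0.3] q [ 0.54  0.53 -0.37  1.79  0.24  0.87  0.06]
shift/1000 [-0.0007  0.001   0.1214]
```

View pics/d2.png

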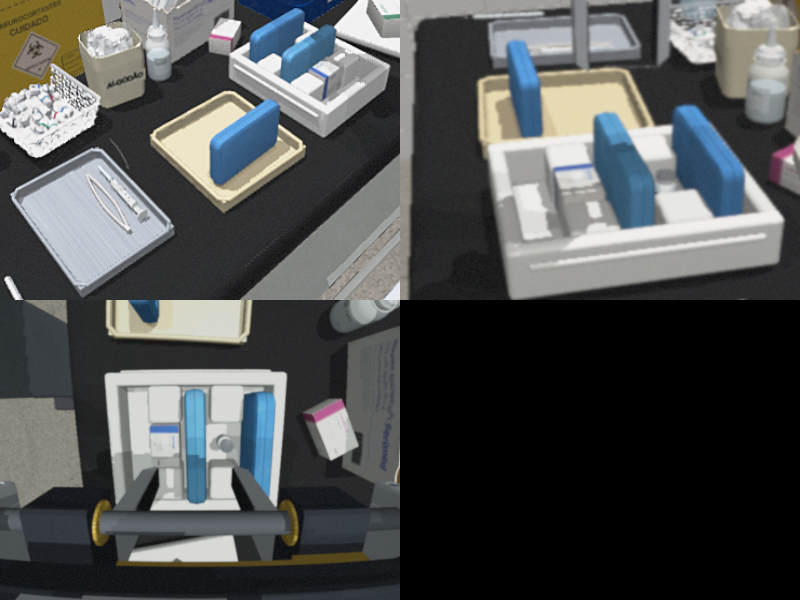

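The near pack stands upright in the drip tray, and the middle pack at (195,445) is centred between the fingers. Now I grip it.

```bash
python3 -m inch '0 0 0.04 0 0.28;0 0 0.04 0 0.28;0 0 0.025 0 0.28;0 0 0.016 0 0.28;0 0 0 0 0.28;0 0 0 0 -1;0 0 0 0 -1;0 0 0 0 -1;0 0 0 0 -1;0 0 0 0 -1'; python3 -m inch '0 0 0 0 -1'; python3 where.py
```

```text
clock: 10.6
ee_pos: [524.4, -189.8, 72.2]
tool_rot: [2.219, 2.222, 0.001]
ft_force: [-0.1, -1.0, 3.9]
gripper_width: 0.275
grip_force: 44.8
clock: 10.7
ee_pos: [524.4, -189.8, 72.1]
tool_rot: [2.22, 2.222, 0.001]
ft_force: [-1.3, 0.6, 5.3]
gripper_width: 0.274
grip_force: 44.8
t 10.7 tcp [ 524.4 -189.8   72.1] yaw 90.06 tilt 0.06 w 25.8 grip 44.83903527259827 F [-1.3  0.6  5.3] q [ 0.49  0.7  -0.3   1.89  0.34  0.6  -0.02]
```

```bash
python3 -m inch '0 0 -0.01 0 -1;0 0 -0.02 0 -1;0 0 -0.03 0 -1;0 0 -0.03 0 -1;0 0 -0.03 0 -1;0 0 0 0 -1'; python3 -m inch '0.02 0.003 0 0 -1;0.035 0.003 0 0 -1;0.035 0.004 0 0 -1;0.035 0.004 0 0 -1;0.035 0.004 0 0 -1;0.035 0.005 0 0 -1;0.03 0 0 0 -1;0.018 0 0 0 -1;0.004 0 0 0 -1;0 0 0 0 -1'; python3 where.py 547.5 58 68
```

```text
clock: 11.3
ee_pos: [526.4, -190.1, 195.3]
tool_rot: [2.216, 2.218, 0.005]
ft_force: [-0.1, -0.3, -3.2]
gripper_width: 0.272
grip_force: 44.8
clock: 12.3
ee_pos: [545.8, 57.3, 190.5]
tool_rot: [-2.218, -2.223, 0.003]
ft_force: [-0.6, -0.6, -4.3]
gripper_width: 0.276
grip_force: 44.8
t 12.3 tcp [545.8  57.3 190.5] yaw 90.14 tilt 0.12 w 25.9 grip 44.835991859436035 F [-0.6 -0.6 -4.3] q [ 0.1   0.52 -0.38  1.81  0.25  0.86 -0.4 ]
shift/1000 [0.0008 0.002  0.1225]
```

```bash
python3 -m inch '0 0.001 0.03 0 -1;0 0 0.03 0 -1;0 0 0.03 0 -1;0 0 0.02 0 -1;0 0 0.011 0 -1;0 0 0 0 -1;0 0 0.002 0 -1;0 0 0 0 -1'; python3 -m inch '0 0 0.001 0 -1;0 0 0 0 -1'; python3 where.py
```

```text
clock: 13.1
ee_pos: [548.5, 57.2, 69.4]
tool_rot: [2.22, 2.221, 0.002]
ft_force: [0.4, -0.8, -3.5]
gripper_width: 0.27
grip_force: 44.8
clock: 13.3
ee_pos: [548.1, 57.4, 68.1]
tool_rot: [2.219, 2.222, 0.001]
ft_force: [-0.3, 0.4, -3.1]
gripper_width: 0.274
grip_force: 44.8
t 13.3 tcp [548.1  57.4  68.1] yaw 90.07 tilt 0.07 w 25.7 grip 44.83607232570648 F [-0.3  0.4 -3.1] q [ 0.04  0.7  -0.3   1.91  0.35  0.58 -0.48]
```

```bash
python3 -m inch '0 0 0.001 0 -1;0 0 0.001 0 -1;0 0 0 0 -1'; python3 -m inch '0 0 0.001 0 -1;0 0 0 0 -1'; python3 where.py
```

```text
clock: 13.6
ee_pos: [547.9, 57.4, 66.1]
tool_rot: [2.219, 2.222, 0.001]
ft_force: [-1.2, -0.8, 3.3]
gripper_width: 0.272
grip_force: 44.8
clock: 13.8
ee_pos: [547.9, 57.5, 66.1]
tool_rot: [2.219, 2.222, 0.001]
ft_force: [-4.3, -1.3, 13.1]
gripper_width: 0.272
grip_force: 44.8
t 13.8 tcp [547.9  57.5  66.1] yaw 90.08 tilt 0.07 w 25.5 grip 44.8442941904068 F [-4.3 -1.3 13.1] q [ 0.04  0.7  -0.29  1.91  0.35  0.58 -0.49]
```

```bash
python3 -m inch '0 0 0 0 0.28;0 0 0 0 0.28;0 0 0 0 0.28;0 0 0 0 0.28;0 0 -0.03 0 0.28;0 0 -0.045 0 0.28;0 0 -0.045 0 0.28;0 0 -0.01 0 0.28'; python3 -m inch '-0.031 -0.008 0 0 0.49;-0.031 -0.008 0 0 0.49;-0.031 -0.008 0 0 0.49;-0.031 -0.009 0 0 0.49;-0.031 -0.009 0 0 0.49;-0.031 -0.009 0 0 0.49;-0.031 -0.008 0 0 0.49;-0.031 -0.008 0 0 0.49;0 0 0 0 0.49;0 0 0 0 0.49'; python3 where.py 481 -191 22
python3 - <<'E'
from h import *
a=cam('scene');b=cam('side');w=cam('wrist')
cv2.imwrite('pics/d3.png',np.vstack([np.hstack([cv2.resize(a['img'][130:390,120:490],(400,300)),cv2.resize(b['img'][195:420,205:475],(400,300))]),np.hstack([cv2.resize(w['img'],(400,300)),np.zeros((300,400,3),np.uint8)])])[:,:,::-1])
E
```

```text
clock: 14.6
ee_pos: [550.6, 58.3, 199.1]
tool_rot: [2.217, 2.219, 0.011]
ft_force: [0.9, -0.0, -1.1]
gripper_width: 0.641
grip_force: 0.0
clock: 15.6
ee_pos: [480.4, -190.9, 193.8]
tool_rot: [-2.221, -2.22, 0.0]
ft_force: [0.1, 0.2, -0.7]
gripper_width: 0.745
grip_force: 0.0
t 15.6 tcp [ 480.4 -190.9  193.8] yaw 89.98 tilt 0.07 w 70.1 grip 0.0 F [ 0.1  0.2 -0.7] q [ 0.59  0.48 -0.38  1.89  0.23  0.82  0.08]
shift/1000 [-0.0002  0.0007  0.1718]
```

View pics/d3.png

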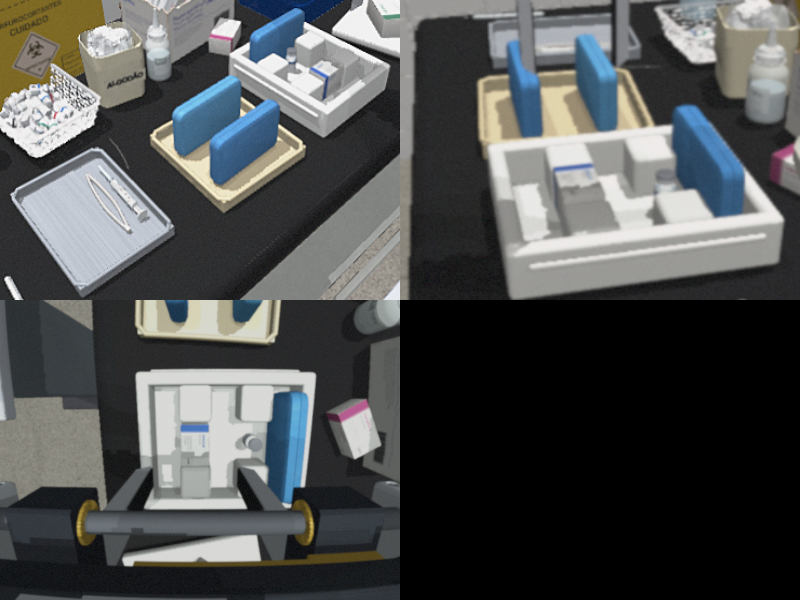

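Both packs stand upright in the drip tray, with the carton at (195,440) in the wrist view and the slots beside it empty. I descend around the carton.

```bash
python3 -m inch '0 0 0.04 0 0.49;0 0 0.04 0 0.49;0 0 0.03 0 0.49;0 0 0.025 0 0.49;0 0 0.02 0 0.49;0 0 0.013 0 0.49;0 0 0 0 0.49;0 0 0 0 0.49' 12; python3 -m inch '0 0 0 0 -1;0 0 0 0 -1;0 0 0 0 -1;0 0 0 0 -1;0 0 0 0 -1;0 0 0 0 -1'; python3 where.py
```

```text
clock: 16.55
ee_pos: [481.5, -190.1, 26.9]
tool_rot: [2.219, 2.224, 0.001]
ft_force: [-0.2, 0.6, -0.1]
gripper_width: 0.744
grip_force: 0.0
clock: 17.15
ee_pos: [481.2, -190.9, 26.9]
tool_rot: [2.22, 2.222, 0.0]
ft_force: [0.1, -0.2, 4.5]
gripper_width: 0.427
grip_force: 12.0
t 17.15 tcp [ 481.2 -190.9   26.9] yaw 90.07 tilt 0.04 w 40.1 grip 11.956790685653687 F [ 0.1 -0.2  4.5] q [ 0.48  0.73 -0.24  2.02  0.39  0.43 -0.05]
```

```bash
python3 -m inch '0 0 -0.01 0 -1;0 0 -0.03 0 -1;0 0 -0.04 0 -1;0 0 -0.04 0 -1;0 0 -0.04 0 -1;0 0 -0.015 0 -1;0 0 0 0 -1;0.02 0.003 0 0 -1;0.035 0.005 0 0 -1;0.04 0.005 0 0 -1'; python3 -m inch '0.04 0.005 0 0 -1;0.04 0.005 0 0 -1;0.04 0.005 0 0 -1;0.04 0.005 0 0 -1;0.04 0.005 0 0 -1;0.04 0.005 0 0 -1;0.04 0.005 0 0 -1;0.04 0.005 0 0 -1;0.04 0.005 0 0 -1;0.04 0.005 0 0 -1'; python3 -m inch '0.03 0 0 0 -1;0.018 0 0 0 -1;0 0 0 0 -1;0 0 0 0 -1';python3 where.py 544 352 24
python3 - <<'E'
from h import *
a=cam('scene');b=cam('side');w=cam('wrist')
cv2.imwrite('pics/d4.png',np.vstack([np.hstack([cv2.resize(a['img'][130:390,120:490],(400,300)),cv2.resize(b['img'][195:420,205:475],(400,300))]),np.hstack([cv2.resize(w['img'],(400,300)),np.zeros((300,400,3),np.uint8)])])[:,:,::-1])
E
```

```text
clock: 18.15
ee_pos: [492.7, -95.7, 200.1]
tool_rot: [-2.222, -2.218, 0.003]
ft_force: [0.5, 0.7, -1.2]
gripper_width: 0.427
grip_force: 12.0
clock: 19.15
ee_pos: [542.3, 305.3, 199.6]
tool_rot: [-2.219, -2.223, 0.005]
ft_force: [0.7, -0.2, -1.1]
gripper_width: 0.426
grip_force: 12.0
clock: 19.55
ee_pos: [543.1, 350.4, 200.5]
tool_rot: [2.22, 2.221, -0.004]
ft_force: [0.3, -1.2, -0.5]
gripper_width: 0.425
grip_force: 12.0
t 19.55 tcp [543.1 350.4 200.5] yaw 90.04 tilt 0.17 w 40.0 grip 11.955136209726334 F [ 0.3 -1.2 -0.5] q [-0.39  0.65 -0.39  1.52  0.28  1.02 -0.85]
shift/1000 [0.0021 0.0011 0.1765]
```

View pics/d4.png

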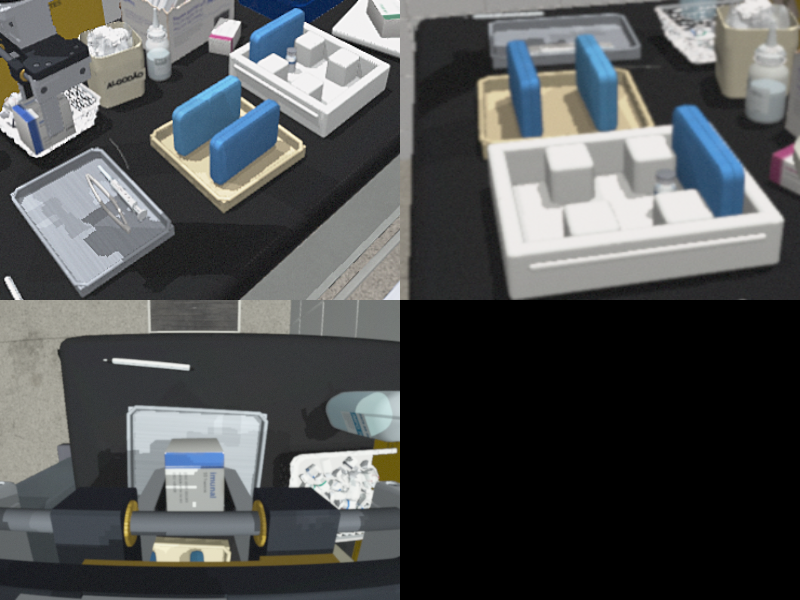

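The carton is held upright above the steel tray, and the tray's far rim corners are at (130,407) and (268,412) in the composite. I'll check the tray position before lowering.

```bash
python3 - <<'E'
from h import *
w=cam('wrist'); print(unproj(w,np.array([(130,107),(268,112)])*1.6,18))
E
python3 -m inch '0 0.001 0.04 0 -1;0 0 0.04 0 -1;0 0 0.04 0 -1;0 0 0.03 0 -1;0 0 0.02 0 -1;0 0 0 0 -1;0 0 0 0 -1'; python3 where.py
```

```text
[[440.8181494  399.55565831  18.        ]
 [660.64910987 391.725043    18.        ]]
clock: 20.45
ee_pos: [544.8, 351.9, 32.0]
tool_rot: [2.221, 2.222, 0.0]
ft_force: [0.3, -0.4, -0.5]
gripper_width: 0.429
grip_force: 12.0
t 20.45 tcp [544.8 351.9  32. ] yaw 90.02 tilt 0.02 w 40.3 grip 11.955327540636063 F [ 0.3 -0.4 -0.5] q [-0.43  0.85 -0.32  1.64  0.37  0.7  -0.93]
```

```bash
python3 -m inch '0 0 0.008 0 -1;0 0 0.002 0 -1;0 0 0 0 -1'; python3 -m inch '0 0 0.001 0 -1;0 0 0.001 0 -1;0 0 0 0 -1';python3 where.py
```

```text
clock: 20.75
ee_pos: [544.5, 352.4, 21.9]
tool_rot: [2.22, 2.223, 0.001]
ft_force: [0.4, 1.1, -1.3]
gripper_width: 0.424
grip_force: 12.0
clock: 21.05
ee_pos: [544.5, 352.7, 20.0]
tool_rot: [2.22, 2.223, 0.001]
ft_force: [0.0, 0.0, 3.4]
gripper_width: 0.426
grip_force: 12.0
t 21.05 tcp [544.5 352.7  20. ] yaw 90.08 tilt 0.04 w 40.1 grip 11.958766132593155 F [0.  0.  3.4] q [-0.44  0.87 -0.31  1.65  0.38  0.68 -0.94]
```

The carton is down at z 20. I release it, rise and go back to the middle pack.

```bash
python3 -m inch '0 0 0 0 0.28;0 0 0 0 0.28;0 0 0 0 0.28;0 0 0 0 0.28;0 0 -0.03 0 0.28;0 0 -0.045 0 0.28;0 0 -0.045 0 0.28;0 0 -0.04 0 0.28;0 0 -0.02 0 0.28;0 0 0 0 0.28' 45; python3 -m inch '-0.035 0 0 0 0.28;-0.035 0 0 0 0.28;-0.035 0 0 0 0.28;-0.035 0 0 0 0.28;-0.035 0 0 0 0.28;-0.035 0 0 0 0.28;-0.035 0 0 0 0.28;-0.035 0 0 0 0.28;-0.015 0.003 0 0 0.28;0 0 0 0 0.28';python3 -m inch '0 0 0 0 0.28'; python3 where.py 548 57.5 66
python3 - <<'E'
from h import *
a=cam('scene');b=cam('side');w=cam('wrist')
cv2.imwrite('pics/d5.png',np.vstack([np.hstack([cv2.resize(a['img'][130:390,120:490],(400,300)),cv2.resize(b['img'][195:420,205:475],(400,300))]),np.hstack([cv2.resize(w['img'],(400,300)),np.zeros((300,400,3),np.uint8)])])[:,:,::-1])
E
```

```text
clock: 22.05
ee_pos: [546.0, 353.9, 203.3]
tool_rot: [2.219, 2.222, 0.011]
ft_force: [0.9, -0.8, -0.2]
gripper_width: 0.641
grip_force: 0.0
clock: 23.05
ee_pos: [547.7, 55.0, 198.5]
tool_rot: [-2.224, -2.218, 0.002]
ft_force: [-0.9, 0.7, 0.4]
gripper_width: 0.639
grip_force: 0.0
clock: 23.15
ee_pos: [547.5, 59.2, 199.1]
tool_rot: [-2.218, -2.223, -0.001]
ft_force: [-0.2, 0.3, 0.4]
gripper_width: 0.644
grip_force: 0.0
t 23.15 tcp [547.5  59.2 199.1] yaw 90.14 tilt 0.1 w 60.6 grip 0.0 F [-0.2  0.3  0.4] q [ 0.12  0.52 -0.42  1.8   0.26  0.88 -0.41]
shift/1000 [-0.0019  0.0005  0.1331]
```

View pics/d5.png

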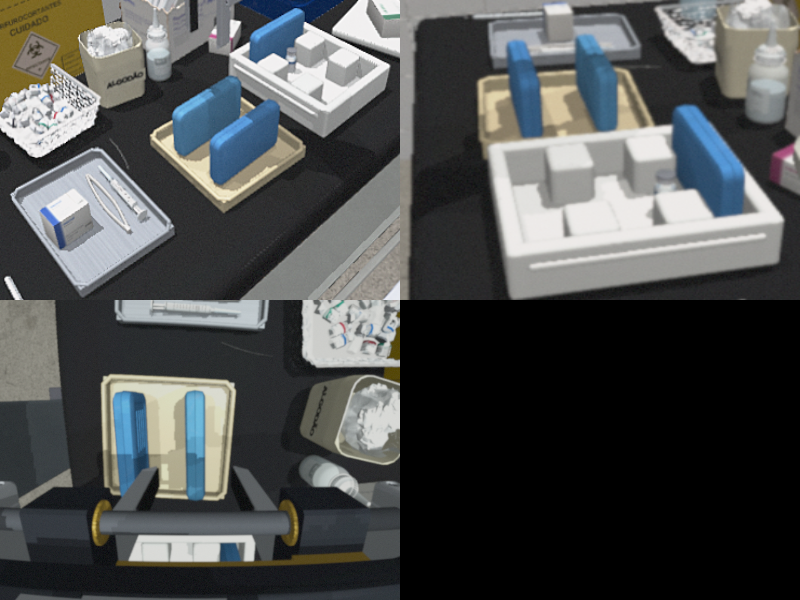

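The carton stands upright in the steel tray's free half, at (65,218), and both packs still stand in the drip tray. I take the middle pack back at the same grasp.

```bash
python3 -m inch '-0.001 0 0.04 0 0.28;0 0 0.04 0 0.28;0 0 0.03 0 0.28;0 0 0.02 0 0.28;0 0 0.002 0 0.28;0 0 0 0 0.28' 45; python3 -m inch '0 0 0 0 -1;0 0 0 0 -1;0 0 0 0 -1;0 0 0 0 -1;0 0 0 0 -1;0 0 0 0 -1;0 0 0 0 -1'; python3 where.py
```

```text
clock: 23.9
ee_pos: [547.6, 57.7, 67.5]
tool_rot: [-2.218, -2.224, -0.0]
ft_force: [0.3, -0.3, 0.3]
gripper_width: 0.638
grip_force: 0.0
clock: 24.6
ee_pos: [547.9, 56.3, 67.9]
tool_rot: [2.22, 2.222, 0.001]
ft_force: [-0.2, -1.0, 5.7]
gripper_width: 0.273
grip_force: 45.0
t 24.6 tcp [547.9  56.3  67.9] yaw 90.07 tilt 0.04 w 25.7 grip 44.95805382728577 F [-0.2 -1.   5.7] q [ 0.06  0.7  -0.32  1.91  0.38  0.59 -0.51]
```

```bash
python3 -m inch '0 0 -0.01 0 -1;0 0 -0.02 0 -1;0 0 -0.03 0 -1;0 0 -0.03 0 -1;0 0 -0.035 0 -1;0 0 0 0 -1'; python3 -m inch '-0.02 -0.003 0 0 -1;-0.035 -0.003 0 0 -1;-0.035 -0.004 0 0 -1;-0.035 -0.004 0 0 -1;-0.035 -0.004 0 0 -1;-0.035 -0.005 0 0 -1;-0.03 0 0 0 -1;-0.018 0 0 0 -1;-0.004 0 0 0 -1;0 0 0 0 -1'; python3 -m inch '0 0 0 0 -1;0 0 0 0 -1'; python3 where.py 525 -191 76
python3 - <<'E'
from h import *
w=cam('wrist','w6.png');np.save('w6.npy',w,allow_pickle=True)
cv2.imwrite('pics/w6b.png',cv2.resize(w['img'][60:360,100:500,::-1],(800,600),interpolation=cv2.INTER_CUBIC))
E
```

```text
clock: 25.2
ee_pos: [550.3, 57.3, 196.7]
tool_rot: [2.217, 2.22, 0.01]
ft_force: [1.5, 0.6, -4.1]
gripper_width: 0.274
grip_force: 45.0
clock: 26.2
ee_pos: [524.1, -190.4, 191.4]
tool_rot: [-2.22, -2.22, 0.001]
ft_force: [-0.0, -0.3, -2.5]
gripper_width: 0.271
grip_force: 45.0
clock: 26.4
ee_pos: [525.1, -188.7, 192.4]
tool_rot: [-2.216, -2.225, -0.001]
ft_force: [0.0, 0.5, -3.1]
gripper_width: 0.271
grip_force: 45.0
t 26.4 tcp [ 525.1 -188.7  192.4] yaw 90.23 tilt 0.06 w 25.5 grip 44.95471715927124 F [ 0.   0.5 -3.1] q [ 0.57  0.54 -0.41  1.78  0.27  0.88  0.04]
shift/1000 [-2.500e-03 -1.000e-04  1.164e-01]
```

View pics/w6b.png

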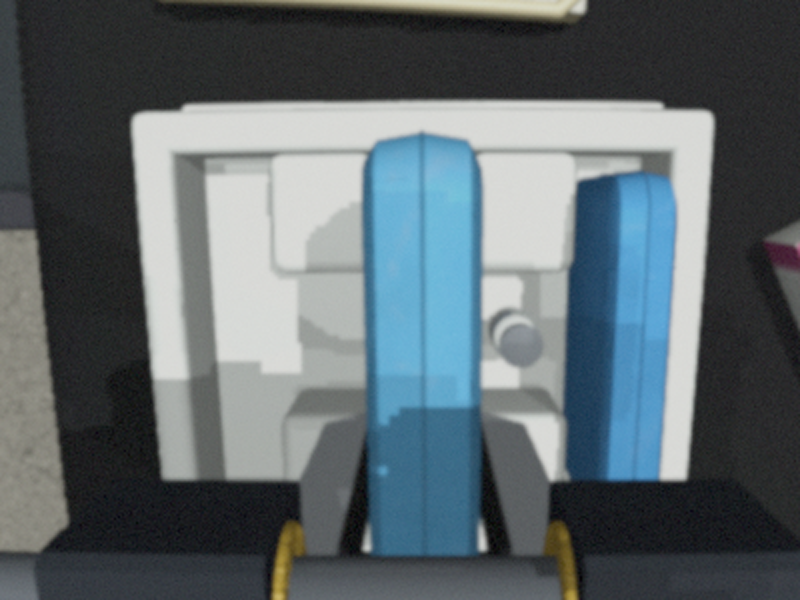

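The pack is centred over the middle slot, with its seam at column 421 and the tray's middle at 423. I correct y by -2.5 mm and lower it.

```bash
python3 -m inch '-0.002 0 0.02 0 -1;0 0 0.02 0 -1;0 0 0.005 0 -1;0 0 0 0 -1;0 0 0.015 0 -1;0 0 0.02 0 -1;0 0 0.02 0 -1;0 0 0.01 0 -1;0 0 0.002 0 -1;0 0 0 0 -1'; python3 where.py 525 -191 74
```

```text
clock: 27.45
ee_pos: [525.6, -192.5, 81.1]
tool_rot: [2.219, 2.223, 0.001]
ft_force: [0.5, 0.4, -2.6]
gripper_width: 0.273
grip_force: 45.0
t 27.45 tcp [ 525.6 -192.5   81.1] yaw 90.09 tilt 0.06 w 25.7 grip 44.954665303230286 F [ 0.5  0.4 -2.6] q [ 0.52  0.69 -0.34  1.88  0.36  0.63 -0.04]
shift/1000 [ 0.0015 -0.0006  0.0071]
```

```bash
python3 -m inch '0.001 0 0.003 0 -1;0 0 0.002 0 -1;0 0 0.001 0 -1;0 0 0 0 -1'; python3 -m inch '0 0 0.001 0 -1;0 0 0.001 0 -1;0 0 0 0 -1'; python3 where.py 525 -191 74
```

```text
clock: 27.85
ee_pos: [525.0, -191.7, 74.6]
tool_rot: [2.22, 2.223, 0.0]
ft_force: [0.3, -0.1, -4.0]
gripper_width: 0.275
grip_force: 45.0
clock: 28.15
ee_pos: [525.2, -191.7, 73.9]
tool_rot: [2.219, 2.222, -0.0]
ft_force: [-3.2, 0.6, 8.1]
gripper_width: 0.275
grip_force: 45.0
t 28.15 tcp [ 525.2 -191.7   73.9] yaw 90.07 tilt 0.06 w 25.8 grip 44.95869040489197 F [-3.2  0.6  8.1] q [ 0.51  0.7  -0.33  1.88  0.37  0.62 -0.05]
shift/1000 [ 0.0007 -0.0002 -0.0001]
```

The pack is on the slot floor. I release it and fetch the near pack.

```bash
python3 -m inch '0 0 0 0 0.28;0 0 0 0 0.28;0 0 0 0 0.28;0 0 0 0 0.28;0 0 -0.03 0 0.28;0 0 -0.045 0 0.28;0 0 -0.045 0 0.28;0 0 -0.005 0 0.28'; python3 -m inch '0.031 -0.008 0 0 0.28;0.031 -0.008 0 0 0.28;0.031 -0.008 0 0 0.28;0.031 -0.009 0 0 0.28;0.031 -0.009 0 0 0.28;0.031 -0.009 0 0 0.28;0.031 -0.009 0 0 0.28;0.031 -0.008 0 0 0.28;0.003 0 0 0 0.28;0 0 0 0 0.28';python3 -m inch '0 0 0 0 0.28;0 0 0 0 0.28'; python3 where.py 457 59.4 66
```

```text
clock: 28.95
ee_pos: [528.6, -192.2, 202.7]
tool_rot: [2.214, 2.217, 0.007]
ft_force: [0.7, -0.2, -0.2]
gripper_width: 0.64
grip_force: 0.0
clock: 29.95
ee_pos: [456.4, 59.7, 197.1]
tool_rot: [-2.217, -2.225, 0.001]
ft_force: [-0.2, -0.9, 0.7]
gripper_width: 0.643
grip_force: 0.0
clock: 30.15
ee_pos: [456.8, 57.8, 197.2]
tool_rot: [2.223, 2.22, -0.001]
ft_force: [-0.8, 0.3, -0.1]
gripper_width: 0.637
grip_force: 0.0
t 30.15 tcp [456.8  57.8 197.2] yaw 89.94 tilt 0.04 w 59.9 grip 0.0 F [-0.8  0.3 -0.1] q [ 0.15  0.4  -0.45  2.03  0.25  0.77 -0.46]
shift/1000 [0.0017 0.0002 0.1312]
```

```bash
python3 -m inch '0.001 0 0.04 0 0.28;0 0 0.04 0 0.28;0 0 0.03 0 0.28;0 0 0.02 0 0.28;0 0 0 0 0.28;0 0 0 0 0.28' 45; python3 -m inch '0 0 0 0 -1;0 0 0 0 -1;0 0 0 0 -1;0 0 0 0 -1;0 0 0 0 -1;0 0 0 0 -1;0 0 0 0 -1'; python3 where.py
```

```text
clock: 30.75
ee_pos: [456.8, 59.7, 67.6]
tool_rot: [-2.221, -2.222, 0.001]
ft_force: [-0.4, 0.5, -0.3]
gripper_width: 0.641
grip_force: 0.0
clock: 31.45
ee_pos: [456.8, 60.3, 67.8]
tool_rot: [2.22, 2.223, 0.0]
ft_force: [-1.6, -0.5, 5.8]
gripper_width: 0.273
grip_force: 45.0
t 31.45 tcp [456.8  60.3  67.8] yaw 90.08 tilt 0.04 w 25.6 grip 44.97898042201996 F [-1.6 -0.5  5.8] q [ 0.02  0.61 -0.31  2.15  0.43  0.43 -0.62]
```

```bash
python3 -m inch '0 0 -0.01 0 -1;0 0 -0.02 0 -1;0 0 -0.03 0 -1;0 0 -0.03 0 -1;0 0 -0.035 0 -1;0 0 0 0 -1'; python3 -m inch '-0.02 -0.002 0 0 -1;-0.035 -0.003 0 0 -1;-0.035 -0.003 0 0 -1;-0.035 -0.003 0 0 -1;-0.035 -0.003 0 0 -1;-0.035 -0.003 0 0 -1;-0.03 0 0 0 -1;-0.02 0 0 0 -1;-0.004 0 0 0 -1;0 0 0 0 -1'; python3 -m inch '0 0 0 0 -1;0 0 0 0 -1'; python3 where.py 439.7 -189.5 76
python3 - <<'E'
from h import *
w=cam('wrist','w7.png')
cv2.imwrite('pics/w7b.png',cv2.resize(w['img'][60:360,100:500,::-1],(800,600),interpolation=cv2.INTER_CUBIC))
E
```

```text
clock: 32.05
ee_pos: [459.1, 61.1, 196.2]
tool_rot: [2.217, 2.22, 0.01]
ft_force: [1.7, 0.7, -3.7]
gripper_width: 0.272
grip_force: 45.0
clock: 33.05
ee_pos: [439.1, -188.5, 191.6]
tool_rot: [-2.22, -2.22, 0.001]
ft_force: [1.2, 0.1, -4.3]
gripper_width: 0.273
grip_force: 45.0
clock: 33.25
ee_pos: [440.0, -187.1, 192.3]
tool_rot: [-2.217, -2.225, -0.0]
ft_force: [0.4, 0.0, -4.2]
gripper_width: 0.275
grip_force: 45.0
t 33.25 tcp [ 440.  -187.1  192.3] yaw 90.22 tilt 0.05 w 25.9 grip 44.97344255447388 F [ 0.4  0.  -4.2] q [ 0.66  0.43 -0.44  1.99  0.26  0.78  0.08]
shift/1000 [-0.0025 -0.0002  0.1163]
```

View pics/w7b.png

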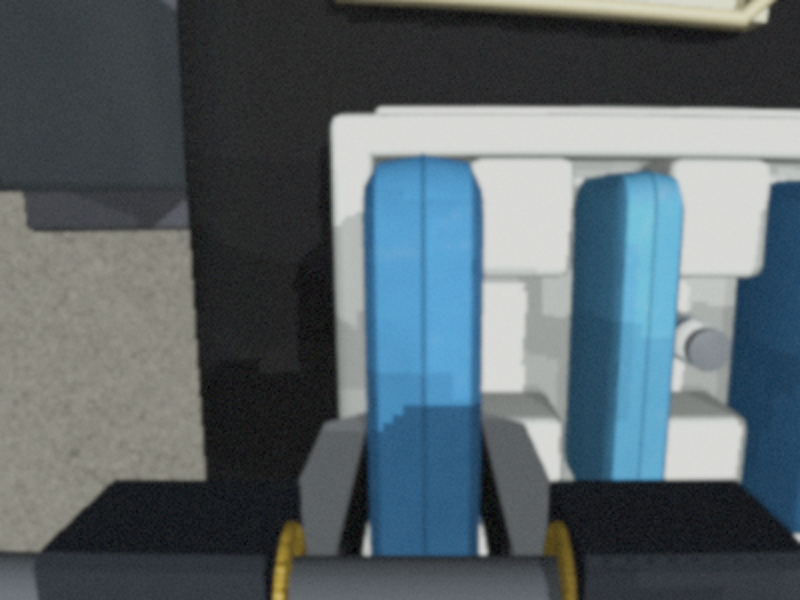

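The near pack is centred across its slot, with its seam at column 424. Its +y end (row 155) lies further back than the middle pack's did (row 133), so I'll check the positions along y.

```bash
python3 - <<'E'
from h import *
w6=np.load('w6.npy',allow_pickle=True).item(); w=cam('wrist')
f=lambda c,u,v,z:print(np.round(unproj(c,(100+u/2,60+v/2),z)[0],1))
print('held mid end, tray rim (w6)');f(w6,421,135,221);f(w6,425,113,58); f(w6,640,173,103)
print('held near end, rim, mid end, far end');f(w,424,157,221);f(w,500,117,58);f(w,650,172,103);f(w,790,183,103)
E
```

```text
held mid end, tray rim (w6)
[ 524.2 -112.3  221. ]
[525.  -91.7  58. ]
[ 603.2 -116.3  103. ]
held near end, rim, mid end, far end
[ 439.8 -115.2  221. ]
[471.2 -91.7  58. ]
[ 521.9 -114.5  103. ]
[ 574.9 -117.4  103. ]
```

All the ends are within about 3 mm of the slot middle, which is well inside tolerance. I lower the near pack with a -2 mm correction in y.

```bash
python3 -m inch '-0.001 0 0.02 0 -1;0 0 0.02 0 -1;0 0 0.005 0 -1;0 0 0 0 -1;0 0 0.015 0 -1;0 0 0.02 0 -1;0 0 0.02 0 -1;0 0 0.01 0 -1;0 0 0.002 0 -1;0 0 0 0 -1'; python3 where.py 439.7 -189.5 74
```

```text
clock: 34.35
ee_pos: [440.6, -189.7, 81.0]
tool_rot: [2.219, 2.223, 0.001]
ft_force: [0.1, 0.6, -3.9]
gripper_width: 0.272
grip_force: 45.0
t 34.35 tcp [ 440.6 -189.7   81. ] yaw 90.09 tilt 0.05 w 25.6 grip 44.973435401916504 F [ 0.1  0.6 -3.9] q [ 0.57  0.61 -0.33  2.09  0.39  0.5  -0.05]
shift/1000 [ 0.0002 -0.0009  0.007 ]
```

```bash
python3 -m inch '0 -0.001 0.003 0 -1;0 0 0.002 0 -1;0 0 0.001 0 -1;0 0 0 0 -1'; python3 -m inch '0 0 0.001 0 -1;0 0 0.001 0 -1;0 0 0 0 -1'; python3 where.py 439.7 -189.5 74
```

```text
clock: 34.75
ee_pos: [439.0, -189.8, 74.6]
tool_rot: [2.22, 2.223, 0.0]
ft_force: [0.4, 0.4, -3.1]
gripper_width: 0.275
grip_force: 45.0
clock: 35.05
ee_pos: [439.2, -189.8, 73.8]
tool_rot: [2.219, 2.222, -0.001]
ft_force: [-3.0, 0.7, 12.2]
gripper_width: 0.275
grip_force: 45.0
t 35.05 tcp [ 439.2 -189.8   73.8] yaw 90.08 tilt 0.07 w 25.9 grip 44.98400151729584 F [-3.   0.7 12.2] q [ 0.56  0.62 -0.31  2.1   0.4   0.48 -0.05]
shift/1000 [ 0.0003  0.0005 -0.0002]
```

```bash
python3 -m inch '0 0 0 0 0.28;0 0 0 0 0.28;0 0 0 0 0.28;0 0 0 0 0.28;0 0 -0.03 0 0.28;0 0 -0.045 0 0.28;0 0 -0.045 0 0.28;0 0 -0.045 0 0.28;0 0 -0.045 0 0.28;0 0 0 0 0.28'; python3 -m inch '-0.035 0 0 0 0.28;-0.035 0 0 0 0.28;0 0 0 0 0.28;0 0 0 0 0.28;0 0 0 0 0.28;0 0 0 0 0.28;0 0 0 0 0.28'; python3 where.py
python3 - <<'E'
from h import *
a=cam('scene');b=cam('side');w=cam('wrist')
cv2.imwrite('pics/d8.png',np.vstack([np.hstack([cv2.resize(a['img'][130:390,120:490],(400,300)),cv2.resize(b['img'][195:420,205:475],(400,300))]),np.hstack([cv2.resize(w['img'],(400,300)),cv2.resize(w['img'][0:300,150:550],(400,300))])])[:,:,::-1])
E
```

```text
clock: 36.05
ee_pos: [442.6, -190.6, 287.9]
tool_rot: [2.213, 2.215, 0.007]
ft_force: [0.8, -0.4, -0.1]
gripper_width: 0.64
grip_force: 0.0
clock: 36.75
ee_pos: [439.2, -258.8, 282.5]
tool_rot: [-2.218, -2.225, -0.0]
ft_force: [0.0, -0.9, -0.1]
gripper_width: 0.639
grip_force: 0.0
t 36.75 tcp [ 439.2 -258.8  282.5] yaw 90.17 tilt 0.01 w 60.1 grip 0.0 F [ 0.  -0.9 -0.1] q [ 0.81  0.37 -0.47  1.79  0.19  1.03  0.28]
```

View pics/d8.png

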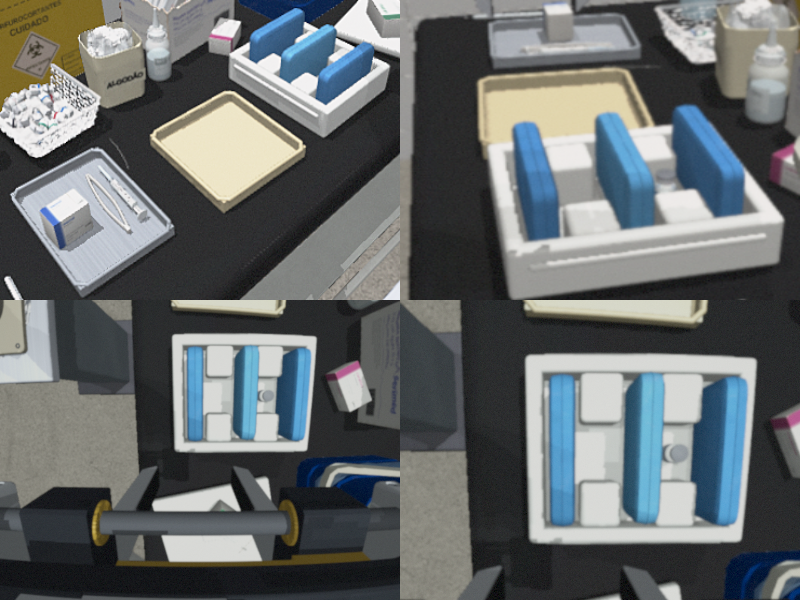

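All three packs stand upright in their slots, the vial is in its pocket at (675,453), and the carton stands upright in the steel tray. The gripper is clear, so I hand the job in.

```bash
python3 -c "
from station import *
print(close_job())"
```

```text
the job is handed in; nothing more can be done
None
```

I stood the carton upright in the steel tray and put both ice packs back upright in their slots, leaving the third pack and the vial untouched; I handed the job in at about 37 s, and the system returned no verdict.

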